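# Start the shaker and hold its run bar

## Robot

A 6-joint arm with a two-finger parallel gripper is mounted at the origin on a cart in front of the work surface, level with it; the furniture and walls round the work are solid. World frame = base frame: x ahead of the robot, y to its left, z up, the work surface at z = 0. Lengths are in m, angles in rad, forces in N, time in s.
With the tool pointing down it reaches from about 0.3 to 0.875 m from the base axis. Payload 6.4 kg.
Tool frame: the origin (TCP) lies midway between the tips of the shut fingers; the grasp point (between the pads) lies 19 mm behind it (bot.pinch_z is the distance from the TCP to the grasp point, in m); z points along the fingers, x is the direction in which the jaws open and shut, and the axes are right-handed (so a half turn about z gives the same grasp; the last joint's range is limited). The gripper opens to 85 mm and grips with 20 to 120 N. Pads are 22 mm wide; open, the fingers measure 114 mm over their backs; the gripper's body (76 mm by 85 mm) begins 54 mm behind the grasp point. The pads swing forward as they close: fully open they stand 13 mm farther back than shut.
Start: joints at [0.931, 0.181, 1.607, -0, 1.354, -0.206], TCP at [0.242, 0.522, 0.231] pointing down, gripper open.
Joint ranges: [-2.99, 2.99], [-0.89, 2.07], [0.3, 2.58], [-1.14, 4.28], [0, 2.63], [-3.12, 3.12]. Speed limits (rad/s): [2.57, 2.57, 3.01, 3.14, 3.14, 3.14].

## Interface

Orientations are given as a rotation vector (axis times angle).
In Python, from cell import bot, vision, job gives the robot as it stands.
- The arm moves only by the shell command python3 -m handwheel 'ROWS'. ROWS is JSON, a list of rows, each an object of numbers: "dx", "dy", "dz": the shift along the tool's x, y, z in m; "rx", "ry", "rz": the turn, a rotation vector about the tool's x, y, z in rad; "grip": the closure, from -1 (fully open) to 1 (shut). A call has 1 to 10 rows; each row shifts and turns the pose as measured when the row begins, along the tool's axes as they then stand; what a row does not reach is not made up. A row lasts 1/10 s, in which the tool goes at most 50 mm and 8.59 degrees, less where a joint would pass 70% of its speed; a pose out of reach is approached as far as the arm can. A call with a gripper value outside its range is refused whole. The fingers move at their own pace and stop on an object; the grip force is fixed at half the most. Time passes only in rows, so rows that do not move let the fingers close. It gives the time, the measured TCP pose, the force and the opening at its end, in the units of the state.
- bot.state(): the state, without advancing time (a new reading comes with each control period).
- vision.read_camera(name): name is "scene" or "side" or "wrist"; returns a dict with "pixels" (480x640x3 uint8, red, green, blue), "mtx" (3x3 intrinsics, pixels), "R" (3x3) and "t" (3): a world point X has camera coordinates R X + t; the wrist camera has in their place "hand_eye" (4x4, takes a point from camera to tool coordinates, whose origin is the TCP and whose axes are the tool frame's). Camera axes: x right, y down, z forward; pixel columns grow to the right and rows downward; lengths in m; the calibration is good to about 2 mm. The wrist camera is an equidistant fisheye: a pixel r from the principal point sees the ray r / f radians off the axis. A picture is of the moment at which its call begins: read the wrist's pose just before it. There is no depth.
- job.sign_off(): hands the job in, once; it reports no verdict.
The state is a dict: "time": time; "joint_pos": joint angles; "dq": joint speeds; "tau": joint torques, N m; "tcp_pos": TCP position; "tcp_rot": TCP orientation; "wrist_force": force on the tool from outside, world axes, zero at the start; "moment": the same for the moment, N m; "finger_gap": finger opening in m.
Only numpy, scipy, OpenCV 4.12 (cv2) and the standard library are available. Lean on these libraries where they do the work, as an engineer would, in place of code of your own. Each camera call takes 0.05 s, during which the arm holds its last target.

## Task

Give the loaded shaker a short run by hand, with closed fingers and without picking anything up: press down the raised front half of its rocker switch to turn it on, then press the round key all the way down so that it stays down, then press the long bar key (the one lying left to right) all the way down and keep it down. The program finishes while the fingers are still holding the bar key down. Do not press the square key or press any key out of turn, and leave the foam tray and the other things around where they are.

Things in the scene. Friction and masses are not known exactly. Their poses are not given: they have to be found in the camera images.
- shaker: (Sizes here in mm.) White shaker, 280 deep (its x) by 310 wide (y), fixed. Origin: centre of its underside on the worktop; x points to its back, away from the robot, y to its left, z up. Its front deck, 62 high, carries four black key modules in a row, 72 apart along y, 91 in front of the origin; which is where varies. Behind them: carrier plate (top at 73) with a foam tray.
- rocker_module: Black module with the rocker switch. Fixed bezel plate 84x66x6 (x by y by z). Origin: centre of its underside, on the shaker's deck, 62 above the worktop; axes as the shaker's.
- rocker (a joint): Rocker switch, the only tilted control: grey paddle 60 (shaker's x) by 28 by 10 thick on a low cradle 18x34; pivot 18 above the module's underside, parallel to the shaker's y. Joint in rad: about 0 is off, front half (toward the robot) raised 0.2 rad, back half low; 0.4 is fully on, front half low by 0.2 rad. About 3 N on the front half tips it; it stays where it is left.
- rocker_press (a point): Point on the top face of the rocker's front half, 21 in front of its pivot, where to press; moves with the rocker, from about 27 above the module's underside (off) to about 19 (on). Its axes tilt with the rocker.
- round_module: Black module with the round key. Fixed bezel plate 84x66x6 (x by y by z). Origin: centre of its underside, on the shaker's deck, 62 above the worktop; axes as the shaker's.
- round_key (a joint): The round key, a grey disc 34 across standing 10 above its bezel. Joint in m: 0 is up, 0.006 is fully down. About 3 N moves it; it stays down where it is left (latching).
- round_key_top (a point): Centre of the round key's top face; 16 above the module's underside when up, moves with the key.
- square_module: Black module with the square key. Fixed bezel plate 84x66x6 (x by y by z). Origin: centre of its underside, on the shaker's deck, 62 above the worktop; axes as the shaker's.
- square_key (a joint): The square key (stop), a grey block 26x26 standing 10 above its bezel; not to be pressed. Joint in m: 0 is up, 0.006 is fully down. Spring return, about 4.5 N fully down.
- square_key_top (a point): Centre of the square key's top face; 16 above the module's underside when up.
- bar_module: Black module with the bar key. Fixed bezel plate 84x66x6 (x by y by z). Origin: centre of its underside, on the shaker's deck, 62 above the worktop; axes as the shaker's.
- bar_key (a joint): The bar key (run), a long grey bar 56 (shaker's y) by 22 standing 10 above its bezel. Joint in m: 0 is up, 0.006 is fully down. Spring return: begins to move at 1.5 N, fully down at about 4.5 N; it comes up when let go.
- bar_key_top (a point): Centre of the bar key's top face; 16 above the module's underside when up, moves with the key.
- tray: Grey foam tube tray, 155x155x42, standing on the shaker's carrier plate behind the keys (its top about 116 above the worktop). Leave alone. Origin: centre of its underside.
- cup: Specimen cup with red lid, 53 wide, 59 tall, standing to the right of the shaker. Leave alone. Origin: centre of its underside.
- bottle: Brown reagent bottle with white cap, 36 wide, 75 tall, standing to the left of the shaker. Leave alone. Origin: centre of its underside.
- slides: Blue slide box, 84x62x40, left of the shaker. Leave alone. Origin: centre of its underside.
- timer: White bench timer, 62x62x22, right of the shaker; its little keys are not part of the job. Leave alone. Origin: centre of its underside.
- marker: White marker pen, 135x16x18, lying in front of the shaker. Leave alone. Origin: centre of its underside.

How it is judged:
On the way, in this order (a step that is already met when the one before it is completed fails the run):
1. the rocker is switched on (value of joint rocker above 0.32 rad), for 0.2 s.
2. the round key is pressed down (value of joint round_key above 0.0045 m), for 0.2 s.
3. the fingers hold the bar key down (value of joint bar_key above 0.0045 m and contact force between the fingers and bar_module above 1.5 N), for 0.2 s.
At the end, for the whole second after the job is handed in: The rocker is on (over 0.32 of 0.4 rad), the round key is down (over 4.5 of 6 mm), the square key is up, the fingers hold the bar key down (over 4.5 of 6 mm, with more than 1.5 N), and the tray, cup, bottle, slide box, timer and marker are within 15 mm of where they stood (all of step 3 and value of joint rocker above 0.32 rad and value of joint round_key above 0.0045 m and value of joint square_key below 0.002 m and distance of each of tray, cup, bottle, slides, timer, marker from where it was at the start of the episode below 0.015 m); the arm keeps its last pose, push and grip.
It fails at once if the round or bar key is pressed (over 3 mm) while the rocker is off (value of joint rocker below 0.3 rad and value of joint any of round_key, bar_key above 0.003 m).
It fails at once if the bar key is pressed (over 3 mm) before the round key is down (value of joint bar_key above 0.003 m and value of joint round_key below 0.0045 m).
It fails at once if the square key is pressed (over 2 mm) (value of joint square_key above 0.002 m).
It fails at once if the tray, cup, bottle, slide box, timer or marker is lifted, carried or knocked more than 15 mm (distance of any of tray, cup, bottle, slides, timer, marker from where it was at the start of the episode above 0.015 m).
It also fails if it takes over 40 s, if anything falls off the work surface, if the arm or the gripper's body presses on something with over 40 N, if the wrist force passes 120 N, or if a joint passes its speed limit or range.

## Working session

There is one attempt and no reset: what is moved stays moved. The work goes in short steps, Python scripts to look and compute and a shell command to move; the robot and the scene stay as the last step left them, time stands still between calls to the robot, and variables do not carry over. Pictures are saved under pics/ and viewed, and the job is handed in when it is done.

```bash
mkdir -p pics; ls; python3 - <<'E'
from cell import bot, vision, job
import cv2
s=bot.state(); print(s)
for n in("scene","side","wrist"):
    c=vision.read_camera(n); cv2.imwrite(f"pics/{n}0.png",c["pixels"][:,:,::-1]); print(n,{k:v for k,v in c.items() if k!="pixels"})
E
```

```text
pics
{'time': 0.0, 'joint_pos': array([ 9.30696293e-01,  1.81564810e-01,  1.60799435e+00,  1.02488288e-05,
        1.35378289e+00, -2.06307450e-01]), 'dq': array([ 5.40739587e-04, -1.49369070e-03,  2.42384655e-05,  3.66679424e-03,
        1.36443837e-03,  1.20507286e-03]), 'tau': array([ 8.09188277e-04, -4.44870758e+01, -3.51350856e+01, -5.40872691e-05,
        8.84300389e-03,  1.28120251e-05]), 'tcp_pos': array([0.24133571, 0.52130555, 0.23037738]), 'tcp_rot': array([ 2.64693324e+00,  1.69100759e+00, -2.57472055e-03]), 'wrist_force': array([-0.13240593, -0.8343067 , -0.01629536]), 'moment': array([-0.01603285,  0.00468318,  0.01033395]), 'finger_gap': 0.08547989218188916}
scene {'mtx': array([[486.73896437,   0.        , 324.67677169],
       [  0.        , 486.73896437, 249.37573896],
       [  0.        ,   0.        ,   1.        ]]), 'R': array([[ 0.63175941, -0.77509059,  0.01070681],
       [-0.60100273, -0.49849412, -0.62473941],
       [ 0.48956692,  0.38825018, -0.78075991]]), 't': array([-0.3371959 ,  0.40821887,  0.79755483])}
side {'mtx': array([[610.35203419,   0.        , 310.51493723],
       [  0.        , 610.35203419, 236.2563085 ],
       [  0.        ,   0.        ,   1.        ]]), 'R': array([[-0.92552757, -0.37863888,  0.00559633],
       [-0.17024984,  0.40285936, -0.89928823],
       [ 0.33825095, -0.83326883, -0.43732065]]), 't': array([0.52433024, 0.1700976 , 1.39779287])}
wrist {'mtx': array([[371.64829954,   0.        , 318.70940632],
       [  0.        , 371.64829954, 245.89443572],
       [  0.        ,   0.        ,   1.        ]]), 'hand_eye': array([[ 9.99999949e-01, -3.17025835e-04,  3.99108339e-05,
        -6.91347735e-05],
       [ 2.93994574e-04,  9.61810539e-01,  2.73715914e-01,
        -6.99988937e-02],
       [-1.25161677e-04, -2.73715888e-01,  9.61810583e-01,
        -1.42127734e-01],
       [ 0.00000000e+00,  0.00000000e+00,  0.00000000e+00,
         1.00000000e+00]])}
```

View pics/scene0.png

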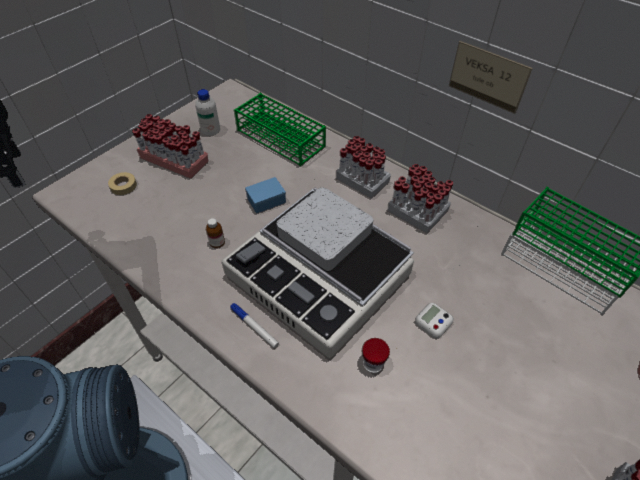

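View pics/side0.png

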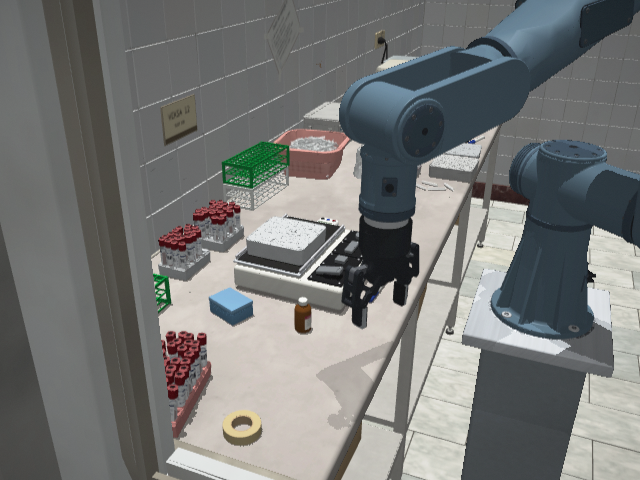

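View pics/wrist0.png

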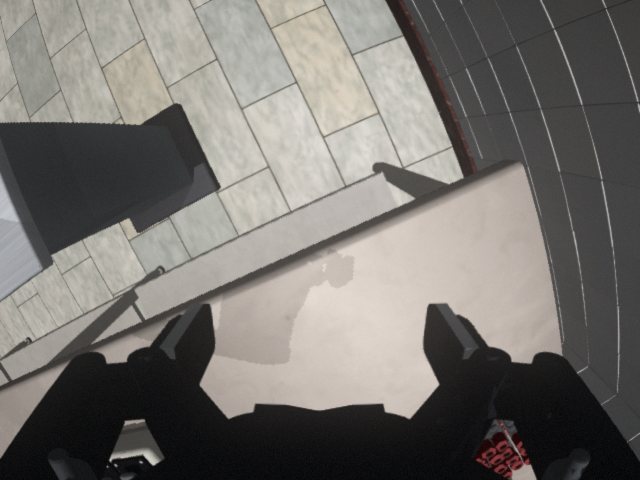

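```bash
python3 - <<'E'
import cv2
i=cv2.imread("pics/scene0.png"); cv2.imwrite("pics/z0.png",cv2.resize(i[180:360,210:420],None,fx=3.3,fy=3.3,interpolation=cv2.INTER_CUBIC))
i=cv2.imread("pics/side0.png"); cv2.imwrite("pics/z1.png",cv2.resize(i[200:330,220:390],None,fx=4,fy=4,interpolation=cv2.INTER_CUBIC))
E
```

```text
(no output)
```

View pics/z0.png

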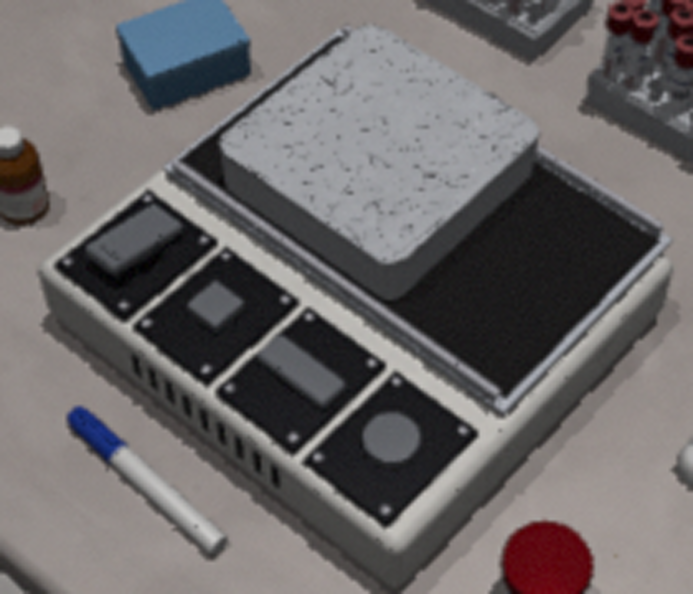

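View pics/z1.png

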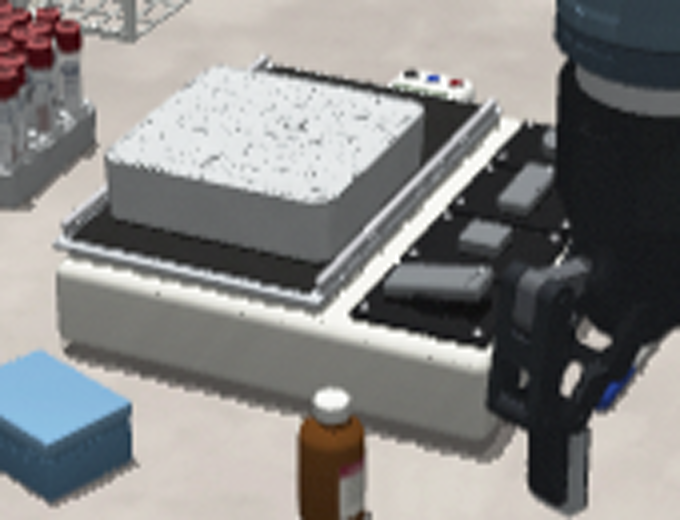

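```bash
cat > h.py <<'E'
import numpy as np, cv2
from scipy.spatial.transform import Rotation as Ro
def ray(c,uv,z):
    K,R,t=c["mtx"],c["R"],c["t"]; d=R.T@np.linalg.inv(K)@[uv[0],uv[1],1]; o=-R.T@t
    return o+d*(z-o[2])/d[2]
def proj(c,X):
    p=c["mtx"]@(c["R"]@np.asarray(X)+c["t"]); return p[:2]/p[2]
E
python3 - <<'E'
from h import *
from cell import vision
c=vision.read_camera("scene"); im=c["pixels"]; g=cv2.cvtColor(im,cv2.COLOR_RGB2GRAY)
# dark modules
m=(g<75).astype(np.uint8); m[:240]*=1
cs,_=cv2.findContours(m,cv2.RETR_EXTERNAL,cv2.CHAIN_APPROX_NONE)
for k in cs:
    a=cv2.contourArea(k); x,y,w,h=cv2.boundingRect(k)
    if a>500 and 200<x<380 and 220<y<350 :
        h_=cv2.convexHull(k); M=cv2.moments(h_); q=(M["m10"]/M["m00"],M["m01"]/M["m00"])
        print("mod",a,(x,y,w,h),np.round(q,1),np.round(ray(c,q,.068),4))
        box=cv2.boxPoints(cv2.minAreaRect(h_))
        hm=np.zeros_like(g); cv2.fillConvexPoly(hm,h_,1)
        # inner bright comps
        b=((g>=70)&(cv2.erode(hm,np.ones((3,3)))>0)).astype(np.uint8)
        n,L,S,C=cv2.connectedComponentsWithStats(b)
        for i in range(1,n):
            print("   ",S[i][4],np.round(C[i],1),g[L==i].max(),np.round(ray(c,C[i],.078 if S[i][4]>40 else .068),4))
cv2.imwrite("pics/g.png",cv2.resize(g[230:350,215:375],None,fx=5,fy=5,interpolation=cv2.INTER_NEAREST))
E
```

```text
mod 825.0 (358, 338, 32, 39) [373.3 356.5] [ 0.4407 -0.1891  0.068 ]
    146 [366.9 367.5] 143 [ 0.4117 -0.1949  0.078 ]
    1 [384. 363.] 80 [ 0.4426 -0.2116  0.068 ]
mod 1196.0 (302, 293, 53, 47) [327.8 315.7] [ 0.4546 -0.0713  0.068 ]
    5 [329.8 295.4] 138 [ 0.4935 -0.045   0.068 ]
    196 [328.2 312.1] 105 [ 0.4566 -0.0705  0.078 ]
    6 [349.8 309.8] 141 [ 0.4923 -0.0961  0.068 ]
    6 [305.8 318.2] 144 [ 0.4235 -0.0422  0.068 ]
    9 [326.3 334.1] 140 [ 0.4219 -0.0943  0.068 ]
mod 852.5 (276, 274, 51, 44) [300.6 295. ] [4.571e-01 4.000e-04 6.800e-02]
    4 [303.  275.8] 133 [0.4959 0.0274 0.068 ]
    219 [301.3 291.7] 103 [ 4.592e-01 -2.000e-04  7.800e-02]
    6 [322.  289.5] 137 [ 0.4945 -0.0241  0.068 ]
    5 [279.6 297.2] 134 [0.4268 0.029  0.068 ]
    8 [298.5 312. ] 137 [ 0.4249 -0.0223  0.068 ]
mod 2044.5 (224, 266, 188, 95) [318.9 298.8] [ 0.4735 -0.0333  0.068 ]
    3574 [327.4 299.6] 191 [ 0.4776 -0.0516  0.078 ]
    116 [274.8 271.7] 101 [0.4616 0.0732 0.078 ]
    5 [247. 272.] 134 [0.4295 0.1224 0.068 ]
    216 [275.6 318.6] 87 [ 0.3818 -0.0026  0.078 ]
    2 [229.
[... 863 characters left out ...]

    1 [340. 344.] 70 [ 0.422  -0.1268  0.068 ]
    2 [324.  351.5] 70 [ 0.3913 -0.1135  0.068 ]
mod 1002.5 (251, 255, 49, 42) [274.9 275.4] [0.4597 0.0723 0.068 ]
    3 [278.3 257.3] 131 [0.4988 0.0986 0.068 ]
    119 [274.8 271.6] 101 [0.4619 0.0735 0.078 ]
    6 [296.  270.5] 136 [0.4967 0.0472 0.068 ]
    5 [254.2 277.6] 138 [0.4288 0.1011 0.068 ]
    6 [272.  291.5] 137 [0.4271 0.0499 0.068 ]
mod 921.0 (227, 238, 49, 39) [250.6 257.1] [0.462  0.1441 0.068 ]
    2 [254.5 240. ] 124 [0.5009 0.1706 0.068 ]
    243 [250.  251.1] 95 [0.4678 0.1499 0.078 ]
    4 [271.2 252. ] 127 [0.4998 0.1199 0.068 ]
    4 [230.  258.8] 129 [0.4313 0.1742 0.068 ]
    5 [247. 272.] 134 [0.4295 0.1224 0.068 ]
```

View pics/g.png

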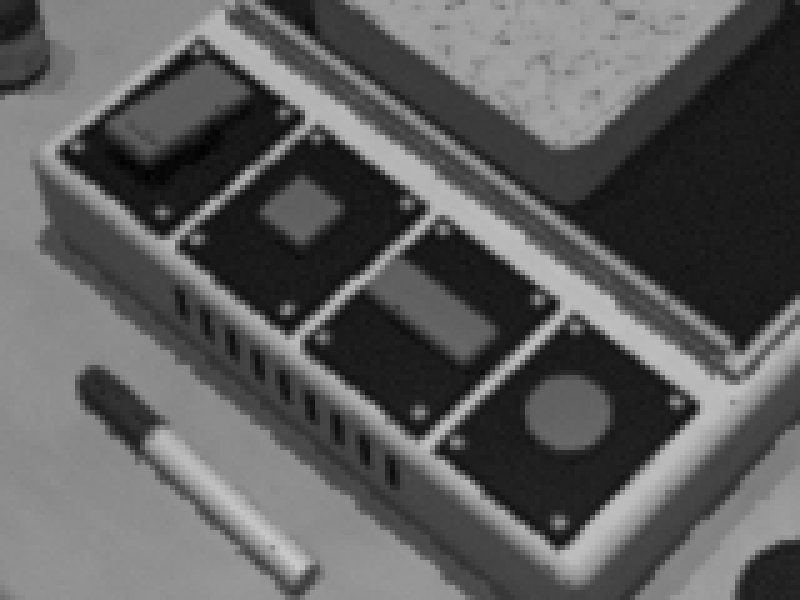

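```bash
python3 -m handwheel '[{"rz":-0.13,"grip":1},{"rz":-0.13,"grip":1},{"rz":-0.14,"grip":1},{"grip":1},{"grip":1},{"grip":1},{"grip":1},{"grip":1}]'
cat >> h.py <<'E'
from cell import bot
yaw=np.radians(88)
RT=np.column_stack([[np.cos(yaw),np.sin(yaw),0],[np.sin(yaw),-np.cos(yaw),0],[0,0,-1]])
T={"rocker":[.4440,.1475,.089],"round":[.4575,-.0698,.078],"bar":[.4603,.0023,.078]}
def to(name,dz=0.0):
    s=bot.state(); R=Ro.from_rotvec(s["tcp_rot"]).as_matrix()
    g=np.array(T[name])+[0,0,dz]
    print("t",s["time"],"tcp",np.round(s["tcp_pos"],4),"gap",round(s["finger_gap"],4),"F",np.round(s["wrist_force"],2))
    print("shift(tool)",np.round(R.T@(g-s["tcp_pos"]),4),"turn",np.round(Ro.from_matrix(R.T@RT).as_rotvec(),3))
E
python3 -c "
from h import *
to('rocker',.08)"
```

```text
t 0.2 tcp [0.2414 0.5215 0.2307] gap 0.0853 F [-0.16 -0.8   0.95]
shift(tool) [-0.2541  0.341   0.0619] turn [-0.     0.001 -0.399]invalid input at $[0]: expected keys dx, dy, dz, rx, ry, rz, grip
```

```bash
python3 -m handwheel '[{"dx":0,"dy":0,"dz":0,"rx":0,"ry":0,"rz":-0.13,"grip":1},{"dx":0,"dy":0,"dz":0,"rx":0,"ry":0,"rz":-0.13,"grip":1},{"dx":0,"dy":0,"dz":0,"rx":0,"ry":0,"rz":-0.14,"grip":1},{"dx":0,"dy":0,"dz":0,"rx":0,"ry":0,"rz":0,"grip":1},{"dx":0,"dy":0,"dz":0,"rx":0,"ry":0,"rz":0,"grip":1},{"dx":0,"dy":0,"dz":0,"rx":0,"ry":0,"rz":0,"grip":1}]'
python3 -c "
from h import *
to('rocker',.08)"
```

```text
time: 0.8
tcp_pos: [0.2409, 0.5208, 0.2293]
tcp_rot: [2.25, 2.192, -0.006]
wrist_force: [-0.5, 0.2, 0.5]
finger_gap: 0.0002
t 0.8 tcp [0.2409 0.5208 0.2293] gap 0.0002 F [-0.47  0.22  0.5 ]
shift(tool) [-0.3676  0.2129  0.061 ] turn [-0.002  0.003  0.009]
```

```bash
python3 -m handwheel '[{"dx":-0.04,"dy":0.023,"dz":0,"rx":0,"ry":0,"rz":0,"grip":1},{"dx":-0.04,"dy":0.023,"dz":0,"rx":0,"ry":0,"rz":0,"grip":1},{"dx":-0.04,"dy":0.023,"dz":0,"rx":0,"ry":0,"rz":0,"grip":1},{"dx":-0.04,"dy":0.023,"dz":0,"rx":0,"ry":0,"rz":0,"grip":1},{"dx":-0.04,"dy":0.023,"dz":0,"rx":0,"ry":0,"rz":0,"grip":1},{"dx":-0.04,"dy":0.023,"dz":0,"rx":0,"ry":0,"rz":0,"grip":1},{"dx":-0.04,"dy":0.023,"dz":0,"rx":0,"ry":0,"rz":0,"grip":1},{"dx":-0.04,"dy":0.023,"dz":0,"rx":0,"ry":0,"rz":0,"grip":1}]'
python3 -c "
from h import *
to('rocker',.08)"
```

```text
time: 1.6
tcp_pos: [0.4176, 0.1888, 0.2302]
tcp_rot: [2.258, 2.183, 0.001]
wrist_force: [0.7, 0.0, -1.3]
finger_gap: 0.0001
t 1.6 tcp [0.4176 0.1888 0.2302] gap 0.0001 F [ 0.68  0.01 -1.32]
shift(tool) [-0.0404  0.0277  0.0612] turn [0.001 0.    0.001]
```

```bash
python3 -m handwheel '[{"dx":-0.02,"dy":0.014,"dz":0,"rx":0,"ry":0,"rz":0,"grip":1},{"dx":-0.02,"dy":0.014,"dz":0.02,"rx":0,"ry":0,"rz":0,"grip":1},{"dx":0,"dy":0,"dz":0.02,"rx":0,"ry":0,"rz":0,"grip":1},{"dx":0,"dy":0,"dz":0.02,"rx":0,"ry":0,"rz":0,"grip":1}]'
python3 -c "
from h import *
to('rocker',.0)
from cell import vision
c=vision.read_camera('wrist'); cv2.imwrite('pics/w1.png',c['pixels'][:,:,::-1])
c=vision.read_camera('scene'); cv2.imwrite('pics/s1.png',cv2.resize(c['pixels'][180:360,210:420,::-1],None,fx=3.3,fy=3.3))"
```

```text
time: 2.0
tcp_pos: [0.4514, 0.1397, 0.1732]
tcp_rot: [2.273, 2.155, 0.013]
wrist_force: [-0.5, -0.6, -0.3]
finger_gap: 0.0005
t 2.0 tcp [0.4514 0.1397 0.1732] gap 0.0005 F [-0.55 -0.55 -0.26]
shift(tool) [ 0.0074 -0.0089  0.0841] turn [ 0.013  0.    -0.018]
```

View pics/w1.png

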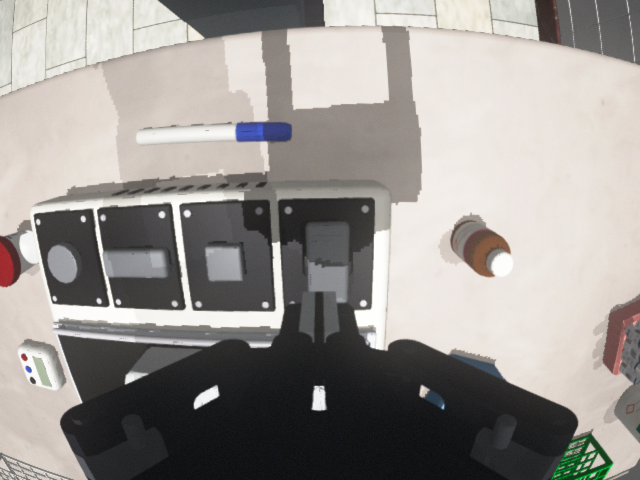

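View pics/s1.png

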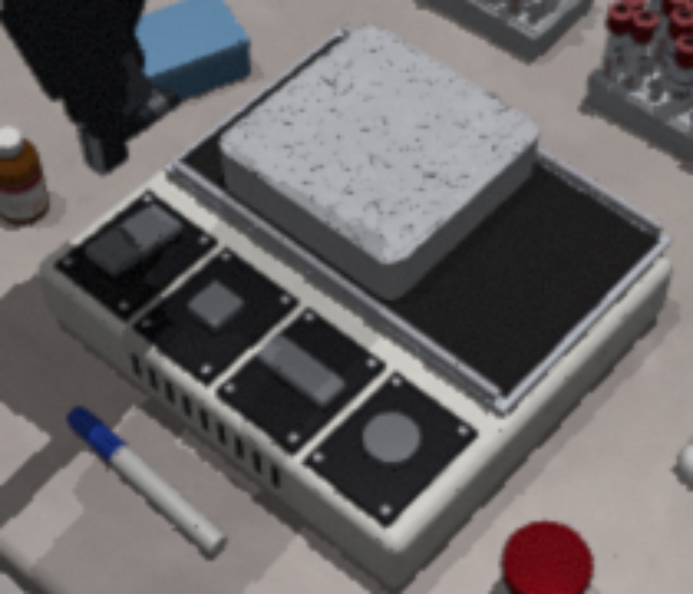

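The wrist view shows, left to right, round (63,264), bar (137,263), square (224,262) and rocker (327,255). It agrees with the scene view on the order. I'll check it numerically too.

```bash
cat >> h.py <<'E'
def wproj(c,s,X):
    R=Ro.from_rotvec(s["tcp_rot"]).as_matrix(); p=R.T@(np.asarray(X)-s["tcp_pos"]); H=c["hand_eye"]
    q=H[:3,:3].T@(p-H[:3,3]); r=np.hypot(q[0],q[1]); th=np.arctan2(r,q[2])
    return c["mtx"][:2,2]+c["mtx"][0,0]*th*q[:2]/r
E
python3 - <<'E'
from h import *
from cell import vision
s=bot.state(); c=vision.read_camera("wrist"); g=cv2.cvtColor(c["pixels"],cv2.COLOR_RGB2GRAY)
for n,X in {"round":T["round"],"bar":T["bar"],"sq":[.4629,.0742,.078]}.items():
    u=wproj(c,s,X); x,y=np.int32(u); w=g[y-40:y+40,max(0,x-45):x+45]
    b=((w>75)&(w<170)).astype(np.uint8); n_,L,S,C=cv2.connectedComponentsWithStats(b)
    print(n,np.round(u,1),[(S[i][4],np.round(C[i]+[max(0,x-45),y-40],1)) for i in range(1,n_) if 500<S[i][4]<2500])
    print(" dpx per 5mm x/y",np.round(wproj(c,s,np.add(X,[.005,0,0]))-u,1),np.round(wproj(c,s,np.add(X,[0,.005,0]))-u,1))
to("rocker",.012)
E
```

```text
round [ 60.6 272.1] [(np.int32(919), array([ 60.9, 268. ]))]
 dpx per 5mm x/y [1.4 5.8] [ 4.3 -0.1]
bar [132.9 273.5] [(np.int32(1635), array([133.4, 268.5]))]
 dpx per 5mm x/y [1.3 6.3] [ 5.7 -0.2]
sq [224.2 273.8] []
 dpx per 5mm x/y [1.  6.7] [ 6.9 -0.3]
t 2.15 tcp [0.4496 0.1405 0.1724] gap -0.0002 F [-0.15 -0.35  0.27]
shift(tool) [ 0.0068 -0.0065  0.0714] turn [ 0.008  0.001 -0.016]
```

```bash
python3 -m handwheel '[{"dx":0.005,"dy":-0.006,"dz":0.02,"rx":0,"ry":0,"rz":-0.015,"grip":1},{"dx":0.001,"dy":0,"dz":0.02,"rx":0,"ry":0,"rz":0,"grip":1},{"dx":0,"dy":0,"dz":0.015,"rx":0,"ry":0,"rz":0,"grip":1},{"dx":0,"dy":0,"dz":0,"rx":0,"ry":0,"rz":0,"grip":1}]'
python3 -c "
from h import *
to('rocker',.0)"
```

```text
time: 2.55
tcp_pos: [0.4478, 0.1485, 0.1217]
tcp_rot: [2.253, 2.172, 0.019]
wrist_force: [0.1, 0.1, -0.2]
finger_gap: -0.0
t 2.55 tcp [0.4478 0.1485 0.1217] gap -0.0 F [ 0.12  0.09 -0.23]
shift(tool) [-0.0012 -0.0043  0.0327] turn [ 0.017 -0.    -0.002]
```

```bash
python3 -m handwheel '[{"dx":-0.001,"dy":-0.005,"dz":0.01,"rx":0.015,"ry":0,"rz":0,"grip":1},{"dx":0,"dy":0,"dz":0.01,"rx":0,"ry":0,"rz":0,"grip":1},{"dx":0,"dy":0,"dz":0.003,"rx":0,"ry":0,"rz":0,"grip":1},{"dx":0,"dy":0,"dz":0,"rx":0,"ry":0,"rz":0,"grip":1}]'
python3 -c "
from h import *
to('rocker',.0)
from cell import vision
c=vision.read_camera('scene'); cv2.imwrite('pics/s2.png',cv2.resize(c['pixels'][180:360,210:420,::-1],None,fx=3.3,fy=3.3))"
```

```text
time: 2.95
tcp_pos: [0.4451, 0.1485, 0.1007]
tcp_rot: [2.259, 2.177, 0.008]
wrist_force: [-0.8, -1.3, 0.1]
finger_gap: -0.0001
t 2.95 tcp [0.4451 0.1485 0.1007] gap -0.0001 F [-0.78 -1.34  0.13]
shift(tool) [-0.001  -0.0011  0.0117] turn [ 0.007 -0.001 -0.002]
```

View pics/s2.png

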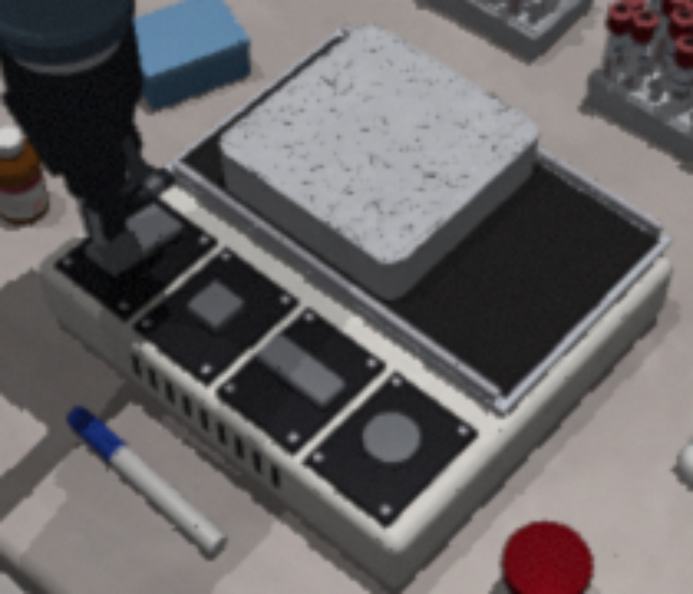

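The fingers are over the paddle's front half (zoom 120,240). I'll press now.

```bash
python3 -m handwheel '[{"dx":-0.001,"dy":-0.003,"dz":0.005,"rx":0.007,"ry":0,"rz":0,"grip":1},{"dx":0,"dy":0,"dz":0.005,"rx":0,"ry":0,"rz":0,"grip":1},{"dx":0,"dy":0,"dz":0.005,"rx":0,"ry":0,"rz":0,"grip":1}]'
python3 -m handwheel '[{"dx":0,"dy":0,"dz":0.004,"rx":0,"ry":0,"rz":0,"grip":1}]'
python3 -m handwheel '[{"dx":0,"dy":0,"dz":0.004,"rx":0,"ry":0,"rz":0,"grip":1}]'
```

```text
time: 3.3
tcp_pos: [0.443, 0.1476, 0.0864]
tcp_rot: [2.262, 2.18, 0.003]
wrist_force: [-3.0, -0.4, 2.8]
finger_gap: -0.0001
time: 3.4
tcp_pos: [0.4422, 0.1476, 0.0819]
tcp_rot: [-2.261, -2.179, -0.001]
wrist_force: [-6.1, -0.6, 15.4]
finger_gap: -0.0001
time: 3.5
tcp_pos: [0.4425, 0.1477, 0.0807]
tcp_rot: [-2.26, -2.179, 0.001]
wrist_force: [-26.7, -3.9, 71.2]
finger_gap: 0.0
```

```bash
python3 -m handwheel '[{"dx":0,"dy":0,"dz":-0.002,"rx":0,"ry":0,"rz":0,"grip":1},{"dx":0,"dy":0,"dz":-0.015,"rx":0,"ry":0,"rz":0,"grip":1},{"dx":0,"dy":0,"dz":-0.02,"rx":0,"ry":0,"rz":0,"grip":1},{"dx":0,"dy":0,"dz":-0.02,"rx":0,"ry":0,"rz":0,"grip":1},{"dx":0,"dy":0,"dz":0,"rx":0,"ry":0,"rz":0,"grip":1}]'
python3 -c "
from h import *
to('round',.05)"
```

```text
time: 4.0
tcp_pos: [0.443, 0.1477, 0.1399]
tcp_rot: [-2.26, -2.18, 0.0]
wrist_force: [1.3, -0.3, 0.6]
finger_gap: -0.0001
t 4.0 tcp [0.443  0.1477 0.1399] gap -0.0001 F [ 1.3  -0.3   0.65]
shift(tool) [-0.2168  0.0223  0.0117] turn [-0.001 -0.001 -0.001]
```

```bash
python3 -m handwheel '[{"dx":-0.036,"dy":0.0035,"dz":0,"rx":0,"ry":0,"rz":0,"grip":1},{"dx":-0.036,"dy":0.0035,"dz":0,"rx":0,"ry":0,"rz":0,"grip":1},{"dx":-0.036,"dy":0.0035,"dz":0,"rx":0,"ry":0,"rz":0,"grip":1},{"dx":-0.036,"dy":0.0035,"dz":0,"rx":0,"ry":0,"rz":0,"grip":1},{"dx":-0.036,"dy":0.0035,"dz":0,"rx":0,"ry":0,"rz":0,"grip":1},{"dx":-0.03,"dy":0.0035,"dz":0,"rx":0,"ry":0,"rz":0,"grip":1},{"dx":0,"dy":0,"dz":0,"rx":0,"ry":0,"rz":0,"grip":1}]'
python3 -c "
from h import *
to('round',.015)
from cell import vision
c=vision.read_camera('scene'); cv2.imwrite('pics/s3.png',cv2.resize(c['pixels'][180:360,210:420,::-1],None,fx=3.3,fy=3.3))
c=vision.read_camera('side'); cv2.imwrite('pics/d3.png',cv2.resize(c['pixels'][200:330,220:390,::-1],None,fx=4,fy=4))
to('round',.015)
"
```

```text
time: 4.7
tcp_pos: [0.4555, -0.069, 0.1331]
tcp_rot: [-2.254, -2.184, 0.001]
wrist_force: [-0.3, 0.9, -0.3]
finger_gap: 0.0002
t 4.7 tcp [ 0.4555 -0.069   0.1331] gap 0.0002 F [-0.28  0.94 -0.33]
shift(tool) [-0.0008  0.0022  0.0401] turn [-0.003 -0.002  0.003]
t 4.8 tcp [ 0.4546 -0.0661  0.1328] gap 0.0 F [ 0.19  0.09 -0.39]
shift(tool) [-0.0037  0.0032  0.0397] turn [-0.005 -0.003  0.005]
```

View pics/s3.png

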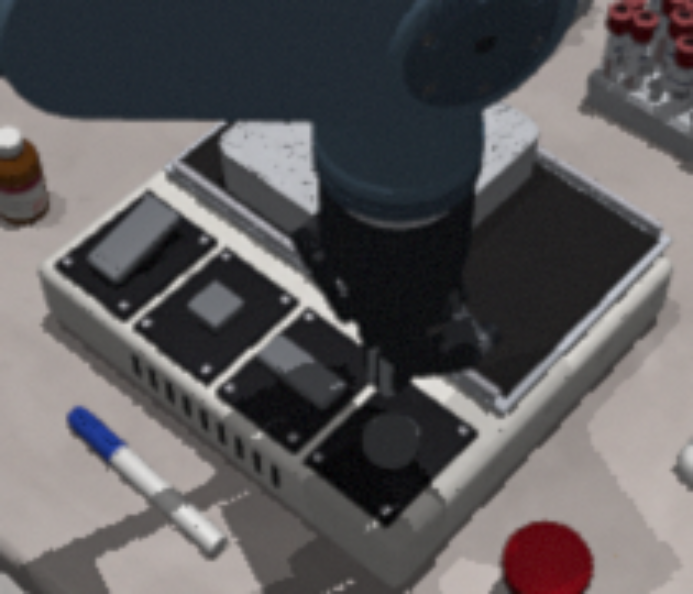

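View pics/d3.png

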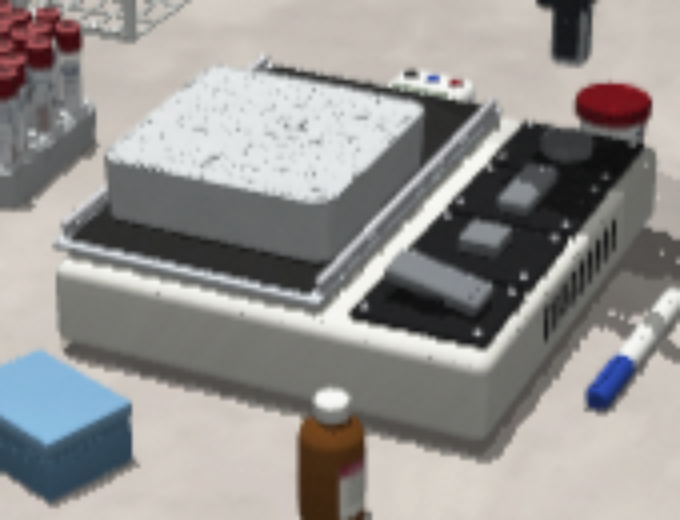

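The side view (zoom 440,280) shows the rocker tipped with its front low. The round key at zoom (566,146) is now visible, so I'll triangulate it as a check while I descend.

```bash
python3 -c "
from h import *
from cell import vision
c=vision.read_camera('side'); print(ray(c,(220+566/4,200+146/4),.077), ray(c,(220+527/4,200+189/4),.077),proj(c,T['round']))
to('round',.015)
"
python3 -m handwheel '[{"dx":-0.003,"dy":0.003,"dz":0.015,"rx":-0.005,"ry":0,"rz":0,"grip":1},{"dx":0,"dy":0,"dz":0.015,"rx":0,"ry":0,"rz":0,"grip":1},{"dx":0,"dy":0,"dz":0.01,"rx":0,"ry":0,"rz":0,"grip":1},{"dx":0,"dy":0,"dz":0,"rx":0,"ry":0,"rz":0,"grip":1}]'
python3 -c "
from h import *
to('round')"
```

```text
[ 0.44974524 -0.05872627  0.077     ] [0.45319178 0.0086992  0.077     ] [359.9777566  233.91191798]
t 4.85 tcp [ 0.4547 -0.0654  0.133 ] gap 0.0002 F [-0.01  0.48  0.31]
shift(tool) [-0.0045  0.0031  0.0399] turn [-0.004 -0.003  0.006]
time: 5.25
tcp_pos: [0.4571, -0.0634, 0.0907]
tcp_rot: [-2.244, -2.194, -0.006]
wrist_force: [0.1, 0.1, 0.8]
finger_gap: 0.0001
t 5.25 tcp [ 0.4571 -0.0634  0.0907] gap 0.0001 F [0.12 0.11 0.75]
shift(tool) [-0.0065  0.0005  0.0126] turn [ 0.    -0.005  0.012]
```

```bash
python3 -m handwheel '[{"dx":-0.005,"dy":-0.002,"dz":0.003,"rx":0,"ry":-0.005,"rz":0.01,"grip":1},{"dx":0,"dy":0,"dz":0.004,"rx":0,"ry":0,"rz":0,"grip":1},{"dx":0,"dy":0,"dz":0.004,"rx":0,"ry":0,"rz":0,"grip":1},{"dx":0,"dy":0,"dz":0.003,"rx":0,"ry":0,"rz":0,"grip":1}]'
python3 -m handwheel '[{"dx":0,"dy":0,"dz":0.002,"rx":0,"ry":0,"rz":0,"grip":1}]'
```

```text
time: 5.65
tcp_pos: [0.4558, -0.0677, 0.077]
tcp_rot: [2.254, 2.185, 0.001]
wrist_force: [-2.1, 0.4, 3.7]
finger_gap: 0.0002
time: 5.75
tcp_pos: [0.4558, -0.0677, 0.075]
tcp_rot: [2.254, 2.185, 0.001]
wrist_force: [-1.8, 0.8, 3.7]
finger_gap: 0.0001
```

```bash
python3 -m handwheel '[{"dx":0,"dy":0,"dz":0.002,"rx":0,"ry":0,"rz":0,"grip":1}]'
python3 -m handwheel '[{"dx":0,"dy":0,"dz":0.002,"rx":0,"ry":0,"rz":0,"grip":1}]'
```

```text
time: 5.85
tcp_pos: [0.4557, -0.0677, 0.0731]
tcp_rot: [2.254, 2.185, 0.001]
wrist_force: [-1.3, -0.3, 2.6]
finger_gap: -0.0002
time: 5.95
tcp_pos: [0.4559, -0.0678, 0.0718]
tcp_rot: [2.254, 2.185, 0.001]
wrist_force: [-10.9, 5.0, 31.4]
finger_gap: -0.0003
```

```bash
python3 -m handwheel '[{"dx":0,"dy":0,"dz":0.0005,"rx":0,"ry":0,"rz":0,"grip":1},{"dx":0,"dy":0,"dz":-0.003,"rx":0,"ry":0,"rz":0,"grip":1},{"dx":0,"dy":0,"dz":-0.015,"rx":0,"ry":0,"rz":0,"grip":1},{"dx":0,"dy":0,"dz":-0.02,"rx":0,"ry":0,"rz":0,"grip":1},{"dx":0,"dy":0,"dz":0,"rx":0,"ry":0,"rz":0,"grip":1}]'
python3 -c "
from h import *
from cell import vision
to('bar',.03)
c=vision.read_camera('side'); cv2.imwrite('pics/d4.png',cv2.resize(c['pixels'][200:330,220:390,::-1],None,fx=4,fy=4))
"
```

```text
time: 6.45
tcp_pos: [0.4561, -0.068, 0.1108]
tcp_rot: [2.254, 2.185, 0.001]
wrist_force: [-0.1, 0.4, -0.3]
finger_gap: -0.0001
t 6.45 tcp [ 0.4561 -0.068   0.1108] gap -0.0001 F [-0.09  0.41 -0.26]
shift(tool) [0.0704 0.002  0.0027] turn [0.002 0.001 0.004]
```

View pics/d4.png

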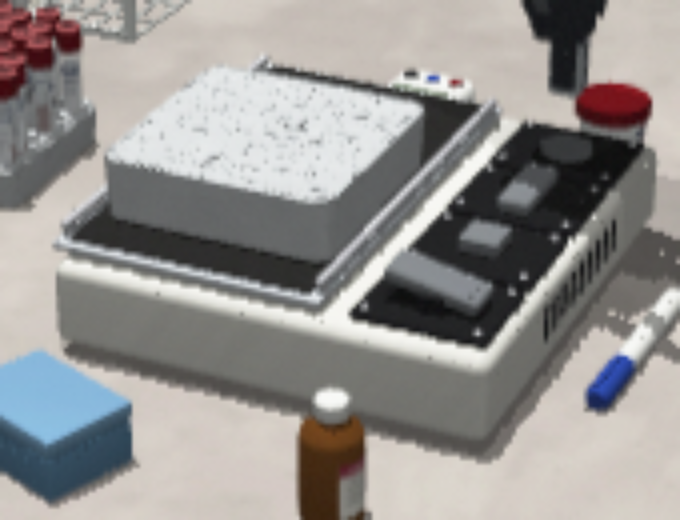

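The round key (566,148) now sits visibly lower and stays down. The rocker is still on. Next is the bar.

```bash
python3 -m handwheel '[{"dx":0.03,"dy":0.0,"dz":0,"rx":0,"ry":0,"rz":0,"grip":1},{"dx":0.03,"dy":0.0,"dz":0,"rx":0,"ry":0,"rz":0,"grip":1},{"dx":0.004,"dy":0,"dz":0,"rx":0,"ry":0,"rz":0,"grip":1},{"dx":0,"dy":0,"dz":0,"rx":0,"ry":0,"rz":0,"grip":1},{"dx":0,"dy":0,"dz":0,"rx":0,"ry":0,"rz":0,"grip":1}]'
python3 -c "
from h import *
to('bar')
"
```

```text
time: 7.0
tcp_pos: [0.4558, -0.0029, 0.1055]
tcp_rot: [-2.257, -2.183, 0.004]
wrist_force: [-0.0, -0.7, -0.8]
finger_gap: -0.0002
t 7.0 tcp [ 0.4558 -0.0029  0.1055] gap -0.0002 F [-0.04 -0.69 -0.79]
shift(tool) [0.0053 0.0044 0.0275] turn [-0.003  0.001  0.002]
```

```bash
python3 -m handwheel '[{"dx":0.005,"dy":0.0025,"dz":0.01,"rx":0,"ry":0,"rz":0,"grip":1},{"dx":0,"dy":0,"dz":0.008,"rx":0,"ry":0,"rz":0,"grip":1},{"dx":0,"dy":0,"dz":0,"rx":0,"ry":0,"rz":0,"grip":1}]'
python3 -c "
from h import *
from cell import vision
to('bar')
c=vision.read_camera('side'); cv2.imwrite('pics/d5.png',cv2.resize(c['pixels'][200:330,250:420,::-1],None,fx=4,fy=4))
c=vision.read_camera('wrist'); cv2.imwrite('pics/w5.png',c['pixels'][:,:,::-1])
"
```

```text
time: 7.3
tcp_pos: [0.4584, 0.0006, 0.0853]
tcp_rot: [-2.259, -2.18, 0.005]
wrist_force: [-0.1, 0.3, 0.7]
finger_gap: -0.0001
t 7.3 tcp [0.4584 0.0006 0.0853] gap -0.0001 F [-0.1   0.31  0.74]
shift(tool) [0.0017 0.0018 0.0073] turn [-0.003  0.001 -0.001]
```

View pics/d5.png

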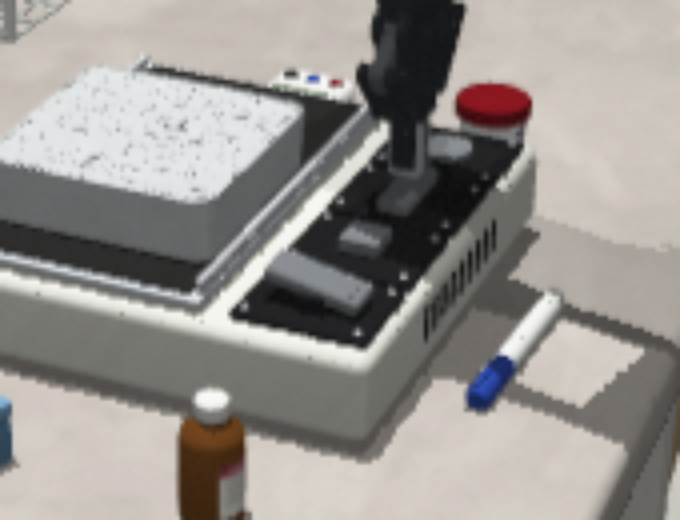

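View pics/w5.png

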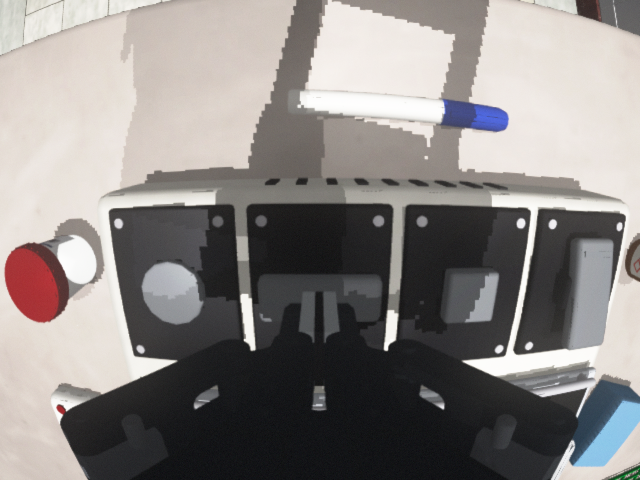

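The wrist view has the fingers (319,310) centred over the bar (257–382). I'll press.

```bash
python3 -m handwheel '[{"dx":0,"dy":0,"dz":0.004,"rx":0,"ry":0,"rz":0,"grip":1},{"dx":0,"dy":0,"dz":0.004,"rx":0,"ry":0,"rz":0,"grip":1},{"dx":0,"dy":0,"dz":0.002,"rx":0,"ry":0,"rz":0,"grip":1}]'
python3 -m handwheel '[{"dx":0,"dy":0,"dz":0.002,"rx":0,"ry":0,"rz":0,"grip":1}]'
```

```text
time: 7.7
tcp_pos: [0.4598, -0.0, 0.0763]
tcp_rot: [2.261, 2.18, -0.002]
wrist_force: [-0.7, 0.6, 2.5]
finger_gap: -0.0001
time: 7.8
tcp_pos: [0.4598, 0.0, 0.0743]
tcp_rot: [2.261, 2.181, -0.002]
wrist_force: [-1.9, 0.6, 3.0]
finger_gap: 0.0
```

```bash
python3 -m handwheel '[{"dx":0,"dy":0,"dz":0.002,"rx":0,"ry":0,"rz":0,"grip":1}]'
python3 -m handwheel '[{"dx":0,"dy":0,"dz":0.0015,"rx":0,"ry":0,"rz":0,"grip":1}]'
```

```text
time: 7.9
tcp_pos: [0.4598, 0.0, 0.0723]
tcp_rot: [2.261, 2.181, -0.002]
wrist_force: [-1.5, 1.1, 4.4]
finger_gap: 0.0001
time: 8.0
tcp_pos: [0.4599, -0.0, 0.0717]
tcp_rot: [2.261, 2.181, -0.003]
wrist_force: [-8.5, 2.3, 25.1]
finger_gap: 0.0
```

```bash
python3 -c "
from h import *
from cell import vision
for i in range(6): c=vision.read_camera('scene')
cv2.imwrite('pics/s6.png',cv2.resize(c['pixels'][180:360,210:420,::-1],None,fx=3.3,fy=3.3))
c=vision.read_camera('side'); cv2.imwrite('pics/d6.png',cv2.resize(c['pixels'][200:330,250:420,::-1],None,fx=4,fy=4))
to('bar')
"
```

```text
t 8.35 tcp [ 0.4598 -0.      0.0719] gap -0.0 F [-5.27  0.43 13.39]
shift(tool) [ 0.0023  0.0004 -0.0061] turn [-0.001  0.002 -0.001]
```

View pics/d6.png

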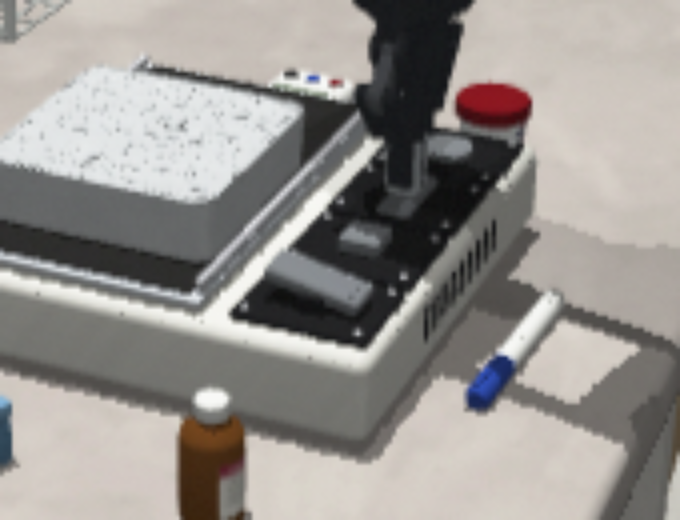

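View pics/s6.png

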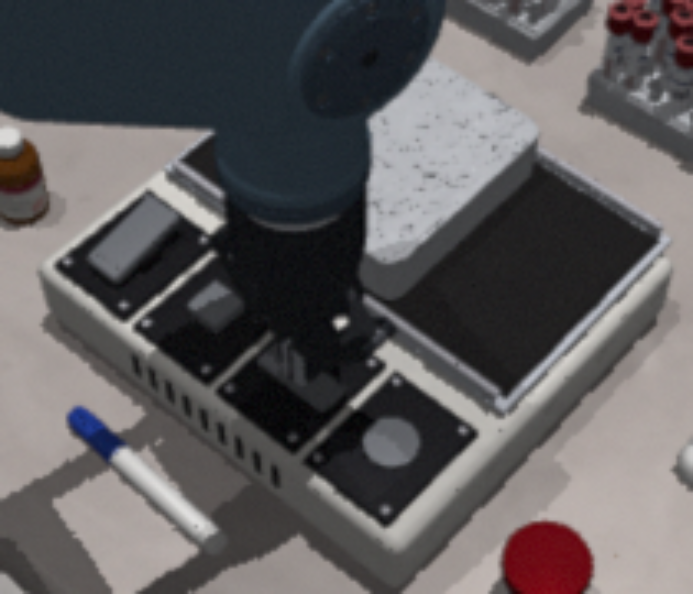

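```bash
python3 -c "
from h import *
from cell import vision
for i in range(16):
    vision.read_camera('scene')
    if i%3==0: s=bot.state(); print(s['time'],s['tcp_pos'][2].round(4),s['wrist_force'].round(1))
"
```

```text
8.4 0.0719 [-5.7  1.2 13.8]
8.55 0.0719 [-5.6  1.3 14.7]
8.7 0.0719 [-5.5  1.4 13.5]
8.85 0.0719 [-5.9  0.4 14.6]
9.0 0.0719 [-6.  -0.  14.1]
9.15 0.0719 [-6.2  0.  14. ]
```

The push is steady at 14 N with the bar fully down, so I'm handing in.

```bash
python3 -c "
from cell import bot,job
print(job.sign_off()); print(bot.state()['wrist_force'])"
```

```text
the job is handed in; nothing more can be done
None
the job is handed in; nothing more can be done
```

With the fingers closed, I pressed the rocker's front half on, then the round key, which stayed down. I then pressed the bar key and handed the job in at about 9.2 s while still holding it.

- **Bar key:** the fingertips held steady at z 71.9 mm, which is the bar's bottom stop, with about 14 N. That stayed constant for the last 0.8 s before hand-in.
- **Rocker and round key:** the last side and scene pictures show the rocker with its front half low. The round key looked lower after its press and has stayed down.
- **Square key and surroundings:** in the last pictures the square key is up. The tray, cup, bottle and marker look unmoved, judged by eye. The slide box and timer were partly out of view by then, but nothing went near them.

Two things were not clean:

- **Rocker force:** the rocker press bottomed out with about 71 N upward on the wrist. This is below the 120 N limit and acted through the fingertips.
- **Camera disagreement:** the wrist and side views put the keys 3 to 8 mm nearer the robot than the scene view, and the side view put them 6 to 11 mm further left. The side points were picked by eye. I mostly used the scene positions, moved the round-key press about 2 mm toward the robot and left, and kept the bar press where the wrist view showed it centred.

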